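Strip the spindle bar

TASK

Slide the brass stop collar off the free end of the horizontal bar on the green stand and put it in the small black parts tray lying in front of the robot, to the right of the stand. Then slide the blue spacer off the same bar and put it in the tray as well, and let go.

Things in the scene. Friction and masses are not known exactly. Their poses are not given: they have to be found in the camera images.
- bar_tip (a point): Centre of the free, plain end of the horizontal steel bar on the fixed green stand: 12 mm thick, axis 130 mm above the worktop. The bar runs 165 mm from the post to this point along -y of this frame; slide parts off along -y. The post (30 x 26 mm) rises 14 mm above the bar's axis; base plate 110 x 90 x 10 mm.
- collar_mid (a point): Stop collar: a brass block, the outer one on the bar, 0.12 kg. 36 mm wide (x, across the bar; flat sides to grip), 20 mm thick (y, along the bar), 46 mm tall (z). This point is its centre, half-way up. A round bore 22 mm wide through it along y, its centre 6 mm above this point, hangs on the bar, free to slide. On top a thumbscrew (loosened), 14 mm wide, 9 mm high.
- spacer_mid (a point): Spacer: a blue plastic block, 0.07 kg, on the bar behind the collar with a gap of about 28 to 42 mm between their faces. 36 mm wide (x, across the bar; flat sides to grip), 20 mm thick (y, along the bar), 46 mm tall (z). This point is its centre, half-way up. A round bore 22 mm wide through it along y, its centre 6 mm above this point, hangs on the bar, free to slide. 
- tray: Loose shallow black tray, 88 (x) by 128 mm (y), 0.2 kg; walls 3 mm thick, 16 mm high, floor 2 mm thick. Origin: centre of the underside, z up. A cross wall 13 mm high at y = -26 mm leaves a large bay, y -25 to 61 mm and x -41 to 41 mm, where both blocks fit standing side by side, e.g. at y = 40 and y = -3 mm.
There are look-alikes about, which are no part of the job. Of the things that look like the part that bears spacer_mid, the smaller one is meant.

How it is judged:
On the way:
1. the collar is in the tray while the spacer is still on the bar (x of collar_mid in the frame of tray between -0.042 and 0.042 m and y of collar_mid in the frame of tray between -0.062 and 0.062 m and z of collar_mid in the frame of tray below 0.05 m and y of spacer_mid in the frame of bar_tip above 0 m and z of spacer_mid in the frame of bar_tip above -0.03 m), for 0.2 s.
At the end, for the whole second after the job is handed in: Collar and spacer both lie in the black tray (their centres within its walls and less than 50 mm above its underside), released and at rest, with the tray level within 10 degrees (x of collar_mid in the frame of tray between -0.042 and 0.042 m and y of collar_mid in the frame of tray between -0.062 and 0.062 m and z of each of collar_mid, spacer_mid in the frame of tray below 0.05 m and x of spacer_mid in the frame of tray between -0.042 and 0.042 m and y of spacer_mid in the frame of tray between -0.062 and 0.062 m and linear speed of each of collar, spacer below 0.02 m/s and angle between tray's own z axis and vertical below 0.17 rad); the robot touches nothing.
It also fails if it takes over 51 s, if anything falls off the work surface, if the arm or the gripper's body presses on something with over 40 N, if the wrist force passes 120 N, or if a joint passes its speed limit or range.

ROBOT

A 7-joint arm with a two-finger parallel gripper is mounted at the origin on a cart in front of the work surface, level with it; the furniture and walls round the work are solid. World frame = base frame: x ahead of the robot, y to its left, z up, the work surface at z = 0. Lengths are in m, angles in rad, forces in N, time in s.
With the tool pointing down it reaches from about 0.425 to 1.025 m from the base axis. Payload 3.6 kg.
Tool frame: the origin (TCP) lies midway between the tips of the shut fingers; the grasp point (between the pads) lies 19 mm behind it; z points along the fingers, y is the line along which they close (so a half turn about z gives the same grasp; the last joint's range is limited). The gripper opens to 85 mm and grips with 20 to 120 N. Pads are 22 mm wide; open, the fingers measure 114 mm over their backs; the gripper's body (76 mm by 85 mm) begins 54 mm behind the grasp point. The pads swing forward as they close: fully open they stand 13 mm farther back than shut.
Start: joints at [1.062, 0.591, 0.048, 1.609, -0.033, 0.943, -0.034], TCP at [0.292, -0.664, 0.231] pointing down, gripper open.
Joint ranges: [-2.69, 2.69], [-0.47, 2.24], [-1.27, 1.36], [0.19, 2.51], [-1.53, 4.68], [0.08, 2.07], [-3.09, 3.09]. Speed limits (rad/s): [2.57, 2.57, 3.14, 3.14, 3.14, 3.14, 3.14].

INTERFACE

Orientations are given as a unit quaternion [x, y, z, w].
In Python, from cell import sense, camera, finish_job gives the robot as it stands.
- The arm moves only by the tool drive_tool, never from a script. Its arguments are lists of equal length, an entry for each row: "linear": the shift along the tool's x, y, z scaled (see below), a list of three; "dr": the turn, a rotation vector about the tool's x, y, z scaled (see below), a list of three; "gripper": the closure, from -1 (fully open) to 1 (shut), so that 0 is half open. A call has 1 to 12 rows; each row shifts and turns the commanded pose from where the row before left it, along the tool's axes as they then stand; what a row does not reach is not made up. The controller multiplies each number of a shift by 0.06 m and each number of a turn by 0.15 rad. A row lasts 1/8 s, in which the tool goes at most 62.5 mm and 10.7 degrees, less where a joint would pass 70% of its speed; a pose out of reach is approached as far as the arm can. A call with a number of a shift or a turn outside -1 to 1 is refused whole. A call with a gripper value outside its range is refused whole. The fingers move at their own pace and stop on an object; "grip_force" is the grip in N (left out, the last holds). Time passes only in rows, so rows that do not move let the fingers close. It gives the time, the measured TCP pose, the force, the opening and the grip force at its end, in the units of the state.
- sense(): the state, without advancing time (a new reading comes with each control period).
- camera(name): name is "scene" or "top" or "wrist"; returns a dict with "frame" (480x640x3 uint8, red, green, blue), "mtx" (3x3 intrinsics, pixels), "R" (3x3) and "t" (3): a world point X has camera coordinates R X + t. Camera axes: x right, y down, z forward; pixel columns grow to the right and rows downward; lengths in m; the calibration is good to about 2 mm. A picture is of the moment at which its call begins. There is no depth.
- finish_job(): hands the job in; it is judged then, once.
The state is a dict: "time_s": time; "qpos": joint angles; "joint_vel": joint speeds; "joint_efforts": joint torques, N m; "tcp_pos": TCP position; "ee_rot": TCP orientation; "ft_force": force on the tool from outside, world axes, zero at the start; "torque": the same for the moment, N m; "opening": finger opening in m; "finger_force": force on a finger pad.
Only numpy, scipy, OpenCV 4.12 (cv2) and the standard library are available. Lean on these libraries where they do the work, as an engineer would, in place of code of your own. Each camera call takes 0.05 s, during which the arm holds its last target. There are 200 camera calls.

## Working session

There is one attempt and no reset: what is moved stays moved. The work goes in short steps, Python scripts to look and compute and a tool call to move; the robot and the scene stay as the last step left them, time stands still between calls to the robot, and variables do not carry over. Pictures are saved under pics/ and viewed, at most 10 in all, crops included, and the job is handed in when it is done.

Besides the shell and the picture viewer there is one more tool, called after "Call:" by a JSON object that holds its "method" and its "body", one argument or row to a line. drive_tool: Moves the arm, as the interface text tells. Its arguments: {"type":"object","properties":{"linear":{"type":"array","items":{"type":"array","items":{"type":"number"}}},"dr":{"type":"array","items":{"type":"array","items":{"type":"number"}}},"gripper":{"type":"array","items":{"type":"number"}},"grip_force":{"type":"number"}},"required":["linear","dr","gripper"]}

```bash
mkdir -p pics; ls; cat > h.py <<'E'
import numpy as np, cv2
from cell import sense, camera, finish_job
def shot(n,tag):
    c=camera(n); cv2.imwrite(f'pics/{tag}.png',c['frame'][:,:,::-1]); np.savez(f'pics/{tag}.npz',**c); return c
def load(tag): return dict(np.load(f'pics/{tag}.npz'))
def ray(c,u,v):
    d=c['R'].T@np.linalg.solve(c['mtx'],[u,v,1.]); o=-c['R'].T@c['t']; return o,d/np.linalg.norm(d)
def onz(c,u,v,z):
    o,d=ray(c,u,v); return o+d*(z-o[2])/d[2]
def tri(l):
    A=np.zeros((3,3));b=np.zeros(3)
    for c,u,v in l:
        o,d=ray(c,u,v);P=np.eye(3)-np.outer(d,d);A+=P;b+=P@o
    x=np.linalg.solve(A,b); res=[np.linalg.norm((np.eye(3)-np.outer(d,d))@(x-o)) for o,d in [ray(*k) for k in l]]
    return x,res
def proj(c,X):
    p=c['mtx']@(c['R']@np.array(X)+c['t']); return p[:2]/p[2]
E
python3 - <<'E'
from h import *
for n in ('scene','top'): 
    c=shot(n,n+'0'); print(n,-c['R'].T@c['t'],c['mtx'][0,0]); print(c['R'])
s=sense();print({k:s[k] for k in('time_s','tcp_pos','ee_rot','opening')})
E
```

```text
pics
scene [0.1217792  0.46531832 0.72268235] 498.7271358800716
[[-0.69762724 -0.71644939  0.0040629 ]
 [-0.5250885   0.50741914 -0.6832334 ]
 [ 0.48744056 -0.47877561 -0.73018875]]
top [0.38551988 0.04884513 0.92185725] 440.6549600448115
[[ 2.64221937e-02 -9.99640346e-01  4.58753340e-03]
 [-9.86194806e-01 -2.68166934e-02 -1.63403397e-01]
 [ 1.63467651e-01 -2.06725400e-04 -9.86548673e-01]]
{'time_s': 0.1, 'tcp_pos': array([ 0.29191197, -0.66282959,  0.23028011]), 'ee_rot': array([ 9.78559082e-01,  2.05963925e-01, -2.41749135e-04, -9.62734983e-04]), 'opening': 0.08540828117382494}
```

View pics/scene0.png

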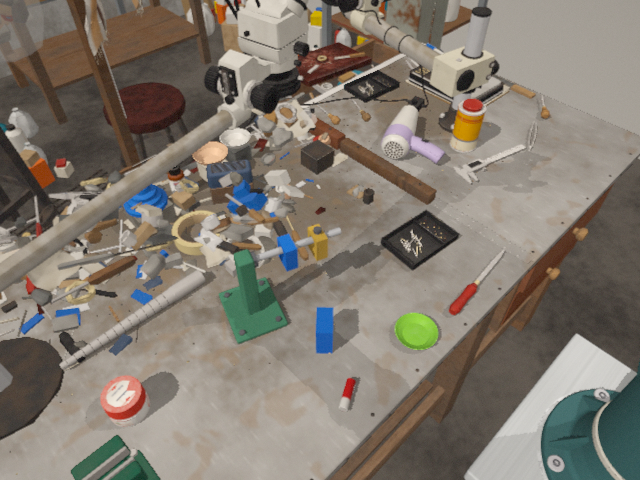

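View pics/top0.png

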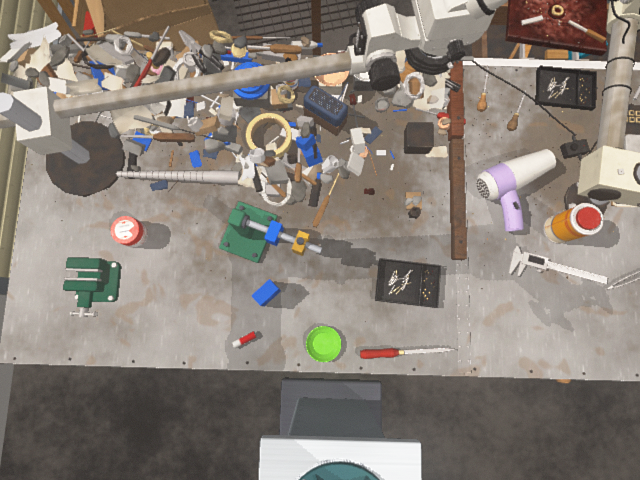

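The scene view shows the stand at (250,300), the spacer at (288,251), the collar at (319,243), the bar tip at (340,231) and the tray at (420,239). In the top view the spacer is at (273,232), the collar at (300,241), the tip at (321,249) and the tray at (408,283). I'll zoom in on both and get the masks.

```bash
python3 - <<'E'
from h import *
S,T=load('scene0'),load('top0')
a=cv2.resize(S['frame'][215:275,265:465],None,fx=4,fy=4,interpolation=cv2.INTER_CUBIC)
b=cv2.resize(T['frame'][215:310,250:450],None,fx=4,fy=4,interpolation=cv2.INTER_CUBIC)[:350]
b=cv2.resize(T['frame'][215:305,250:450],None,fx=4,fy=4,interpolation=cv2.INTER_CUBIC)
cv2.imwrite('pics/zoom.png',np.vstack([a,b])[:600,:,::-1])
for n,c,roi in(('S',S,(215,275,265,465)),('T',T,(215,310,225,450))):
    hsv=cv2.cvtColor(c['frame'],cv2.COLOR_RGB2HSV)
    for k,lo,hi in(('brass',(15,110,70),(30,255,255)),('blue',(100,130,60),(125,255,255)),('black',(0,0,0),(179,255,48))):
        m=np.zeros((480,640),np.uint8);m[roi[0]:roi[1],roi[2]:roi[3]]=cv2.inRange(hsv,lo,hi)[roi[0]:roi[1],roi[2]:roi[3]]
        if k=='black': m=cv2.morphologyEx(m,cv2.MORPH_CLOSE,np.ones((5,5)))
        for q in cv2.findContours(m,0,2)[0]:
            if cv2.contourArea(q)>40: 
                r=cv2.minAreaRect(q);print(n,k,cv2.contourArea(q),np.round(cv2.boxPoints(r)).astype(int).tolist(),np.round(r[0],1))
E
```

```text
S brass 62.5 [[297, 249], [303, 246], [309, 258], [303, 261]] [302.9 253.3]
S brass 44.0 [[290, 232], [295, 229], [300, 238], [294, 241]] [294.7 234.9]
S brass 419.5 [[307, 225], [326, 223], [329, 259], [309, 261]] [317.5 241.9]
S blue 462.5 [[276, 235], [294, 233], [299, 269], [281, 271]] [287.5 251.9]
S black 2264.0 [[379, 240], [434, 202], [459, 237], [404, 275]] [419.1 238.4]
T brass 240.5 [[290, 251], [299, 230], [311, 235], [302, 256]] [300.5 242.6]
T blue 361.5 [[251, 296], [269, 279], [280, 290], [261, 307]] [265.5 292.9]
T blue 250.0 [[263, 240], [271, 219], [285, 225], [276, 245]] [273.6 232.3]
```

View pics/zoom.png

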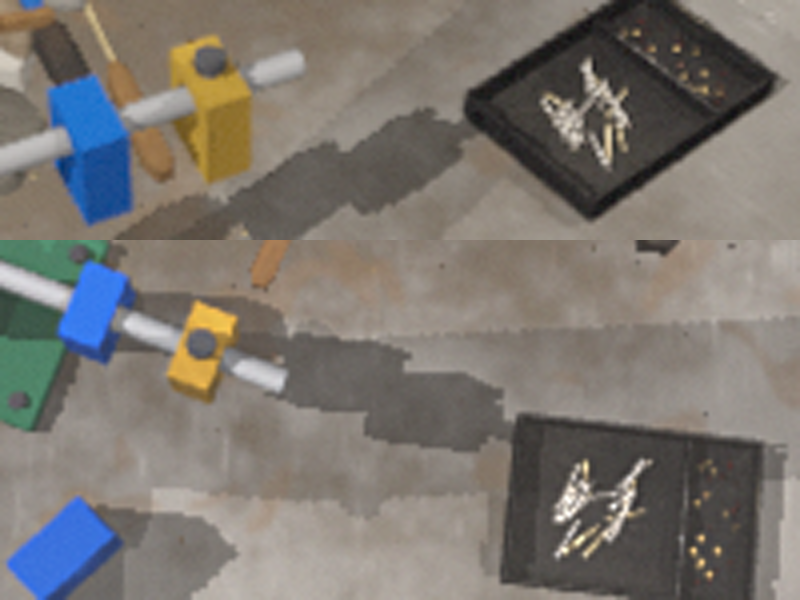

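```bash
python3 - <<'E'
from h import *
np.set_printoptions(precision=4,suppress=True)
S,T=load('scene0'),load('top0')
s=lambda x,y:(S,265+x/4-.4,215+y/4-.4); t=lambda x,y:(T,250+x/4-.4,215+(y-240)/4-.4)
for n,a,b in(('tip',(302,61),(283,380)),('screwtop',(210,53),(202,338)),('collar left-far top',(172,52),(203,302)),('spacer farleft',(50,88),(93,262)),('tray+x+y',(467,97),(517,413)),('tray-x+y',(595,205),(503,580)),):
    print(n,*tri([s(*a),t(*b)]))
for n,p in(('bar a',(140,326)),('bar b',(265,375)),('bar c',(10,275))): print(n,onz(*t(*p),.13))
for n,p,z in(('spacer top c',(97,310),.142),('collar screw',(202,338),.150),('tray a',(517,413),.016),('b',(503,580),.016),('c',(762,441),.016)): print(n,onz(*t(*p),z))
print('scene', [onz(*s(*p),.016) for p in((467,97),(595,205),(775,75))])
print('big blue', onz(*t(80,500),.0))
E
```

```text
tip [0.5094 0.0503 0.1296] [np.float64(9.943571576089275e-05), np.float64(9.943571576084214e-05)]
screwtop [0.5247 0.0871 0.1493] [np.float64(0.00040849478865621674), np.float64(0.00040849478865621696)]
collar left-far top [0.5445 0.0885 0.1357] [np.float64(0.0013730037046413765), np.float64(0.0013730037046414847)]
spacer farleft [0.5612 0.1391 0.1389] [np.float64(0.0015814196130805307), np.float64(0.0015814196130806018)]
tray+x+y [ 0.5135 -0.0719  0.0126] [np.float64(0.00025082902557916584), np.float64(0.0002508290255792734)]
tray-x+y [ 0.4276 -0.0649  0.0109] [np.float64(0.0004840890937722359), np.float64(0.0004840890937720969)]
bar a [0.5326 0.1163 0.13  ]
bar b [0.5115 0.0586 0.13  ]
bar c [0.5548 0.1769 0.13  ]
spacer top c [0.5372 0.135  0.142 ]
collar screw [0.5242 0.0868 0.15  ]
tray a [ 0.5132 -0.0713  0.016 ]
b [ 0.4269 -0.0645  0.016 ]
c [ 0.502  -0.1982  0.016 ]
scene [array([ 0.5114, -0.0694,  0.016 ]), array([ 0.4258, -0.0609,  0.016 ]), array([ 0.4166, -0.1884,  0.016 ])]
big blue [0.4634 0.1551 0.    ]
```

```bash
cat >> h.py <<'E'
from scipy.spatial.transform import Rotation as Ro
np.set_printoptions(precision=3,suppress=True)
def go(p,yaw):
    """tool-axis shift (units) to p and turn (units) so tool y points along world angle yaw (deg), tool down"""
    s=sense(); R=Ro.from_quat(s['ee_rot']); a=np.radians(yaw); y=np.array([np.cos(a),np.sin(a),0]); z=np.array([0,0,-1.])
    W=Ro.from_matrix(np.c_[np.cross(y,z),y,z])
    d=np.array(p)-s['tcp_pos']
    print('pos',s['tcp_pos'],'t',s['time_s'],'shift now',R.inv().apply(d)/.06,'shift after turn',W.inv().apply(d)/.06,'turn',(R.inv()*W).as_rotvec()/.15)
E
python3 - <<'E'
from h import *
S,T=load('scene0'),load('top0')
print('jar',tri([(S,470,106),(T,588,217)]),'box',tri([(S,455,75),(T,612,175)]))
go((.524,.087,.23),-19.9)
E
```

```text
jar (array([ 0.593, -0.458,  0.101]), [np.float64(0.002989241186908025), np.float64(0.0029892411869080053)]) box (array([ 0.665, -0.487,  0.138]), [np.float64(0.0019745460637877687), np.float64(0.001974546063787764)])
pos [ 0.292 -0.663  0.23 ] t 0.1 shift now [ 8.578 -9.878  0.024] shift after turn [13.068 -0.617  0.005] turn [-0.013 -0.005 -5.391]
```

Call:
{"method": "drive_tool", "body": {
  "linear": [
    [0,0,0],
    [0,0,0],
    [0,0,0],
    [0,0,0],
    [0,0,0],
    [0,0,0],
    [0.4,0,0],
    [0.7,0,0],
    [0.7,0,0],
    [0.7,0,0],
    [0.7,0,0],
    [0.7,0,0]
  ],
  "dr": [
    [0,0,-0.9],
    [0,0,-0.9],
    [0,0,-0.9],
    [0,0,-0.9],
    [0,0,-0.9],
    [0,0,-0.9],
    [0,0,0],
    [0,0,0],
    [0,0,0],
    [0,0,0],
    [0,0,0],
    [0,0,0]
  ],
  "gripper": [-1,-1,-1,-1,-1,-1,-1,-1,-1,-1,-1,-1],
  "grip_force": 40
}}

```text
time_s: 1.6
tcp_pos: [0.3716, -0.4418, 0.2309]
ee_rot: [0.818, 0.575, -0.0, -0.0]
ft_force: [1.0, 1.0, 0.1]
opening: 0.0859
finger_force: 0.0
```

Call:
{"method": "drive_tool", "body": {
  "linear": [
    [0.7,0,0],
    [0.7,0,0],
    [0.7,0,0],
    [0.7,0,0],
    [0.7,0,0],
    [0.7,0,0],
    [0.7,0,0],
    [0.7,0,0],
    [0.7,-0.2,0],
    [0.7,-0.2,0],
    [0.7,-0.2,0],
    [0.4,0,0]
  ],
  "dr": [
    [0,0,0],
    [0,0,0],
    [0,0,0],
    [0,0,0],
    [0,0,0],
    [0,0,0],
    [0,0,0],
    [0,0,0],
    [0,0,0],
    [0,0,0],
    [0,0,0],
    [0,0,0]
  ],
  "gripper": [-1,-1,-1,-1,-1,-1,-1,-1,-1,-1,-1,-1]
}}

```text
time_s: 3.1
tcp_pos: [0.5017, 0.0288, 0.2311]
ee_rot: [0.817, 0.576, -0.0, -0.0]
ft_force: [-0.2, -0.9, -0.8]
opening: 0.0857
finger_force: 0.0
```

```bash
python3 - <<'E'
from h import *
go((.524,.087,.114),-19.9)
c=shot('wrist','w1')
print(sense()['qpos'])
for X in ((.5242,.0868,.15),(.5094,.0503,.13),(.540,.135,.142)): print(proj(c,X))
E
```

```text
pos [0.502 0.029 0.231] t 3.1 shift now [1.038 0.025 1.953] shift after turn [1.039 0.018 1.952] turn [-0.007 -0.002  0.033]
[ 0.115  0.331 -0.334  2.089  0.154  0.742 -0.655]
[325.164 140.57 ]
[322.492 197.341]
[323.03   50.248]
```

View pics/w1.png

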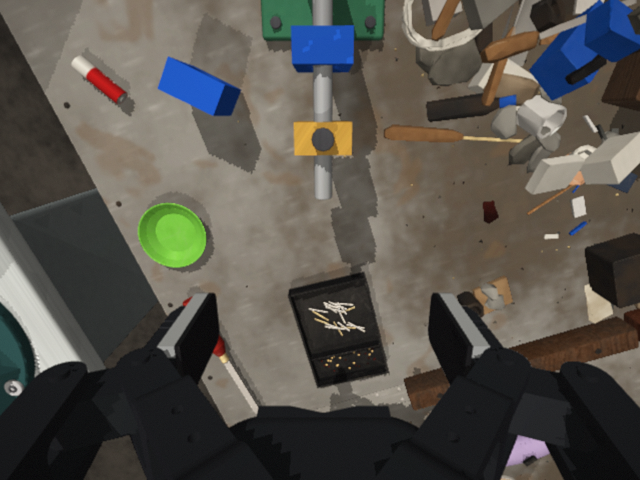

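The wrist view confirms the alignment: the bar is vertical at column 322, and the collar screw is at (323,139) against a predicted (325,141). I'll descend and grip.

Call:
{"method": "drive_tool", "body": {
  "linear": [
    [0.52,0,0],
    [0.52,0,0],
    [0,0,0.5],
    [0,0,0.5],
    [0,0,0.5],
    [0,0,0.45],
    [0,0,0],
    [0,0,0],
    [0,0,0],
    [0,0,0],
    [0,0,0],
    [0,0,0]
  ],
  "dr": [
    [0,0,0],
    [0,0,0],
    [0,0,0],
    [0,0,0],
    [0,0,0],
    [0,0,0],
    [0,0,0],
    [0,0,0],
    [0,0,0],
    [0,0,0],
    [0,0,0],
    [0,0,0]
  ],
  "gripper": [-1,-1,-1,-1,-1,-1,-1,0.3,1,1,1,1],
  "grip_force": 40
}}

```text
time_s: 4.65
tcp_pos: [0.5229, 0.0851, 0.1151]
ee_rot: [0.818, 0.575, -0.0, -0.0]
ft_force: [-3.5, 0.6, 7.1]
opening: 0.0356
finger_force: 43.7
```

Call:
{"method": "drive_tool", "body": {
  "linear": [
    [0,0,0],
    [0,0,0],
    [0,0,0]
  ],
  "dr": [
    [0,0,0],
    [0,0,0],
    [0,0,0]
  ],
  "gripper": [1,1,1]
}}

```text
time_s: 5.03
tcp_pos: [0.5229, 0.0851, 0.1151]
ee_rot: [0.818, 0.575, -0.0, -0.0]
ft_force: [-3.7, 0.9, 7.2]
opening: 0.0352
finger_force: 43.7
```

Call:
{"method": "drive_tool", "body": {
  "linear": [
    [0,0,-0.05],
    [0,0,-0.04],
    [-0.2,0,0],
    [-0.2,0,0],
    [0,0,0]
  ],
  "dr": [
    [0,0,0],
    [0,0,0],
    [0,0,0],
    [0,0,0],
    [0,0,0]
  ],
  "gripper": [1,1,1,1,1]
}}

```text
time_s: 5.65
tcp_pos: [0.5145, 0.0599, 0.1194]
ee_rot: [0.819, 0.574, -0.001, 0.0]
ft_force: [0.4, 1.1, -0.7]
opening: 0.0353
finger_force: 42.8
```

Call:
{"method": "drive_tool", "body": {
  "linear": [
    [-0.3,0,0],
    [-0.3,0,0],
    [-0.4,0,0],
    [-0.4,0,0],
    [-0.4,0,0],
    [0,0,0]
  ],
  "dr": [
    [0,0,0],
    [0,0,0],
    [0,0,0],
    [0,0,0],
    [0,0,0],
    [0,0,0]
  ],
  "gripper": [1,1,1,1,1,1]
}}

```text
time_s: 6.4
tcp_pos: [0.477, -0.0426, 0.1194]
ee_rot: [0.82, 0.573, -0.001, -0.0]
ft_force: [-0.3, 0.3, -1.8]
opening: 0.0352
finger_force: 42.7
```

```bash
python3 - <<'E'
from h import *
print(sense()['ft_force'],sense()['opening'])
# tray from second view (wrist shot earlier): rim corners by black mask
c=load('w1'); h=cv2.cvtColor(c['frame'],cv2.COLOR_RGB2HSV)
m=np.zeros((480,640),np.uint8); m[265:395,280:400]=cv2.inRange(h,(0,0,0),(179,255,60))[265:395,280:400]
m=cv2.morphologyEx(m,cv2.MORPH_CLOSE,np.ones((9,9))); q=max(cv2.findContours(m,0,2)[0],key=cv2.contourArea)
r=cv2.minAreaRect(q); P=[onz(c,*p,.014) for p in cv2.boxPoints(r)]; print(np.array(P),np.mean(P,0))
ce=np.array([.464,-.130]); a=np.radians(-4.7); yx=np.array([-np.sin(a),np.cos(a)])
for y in(.038,-.004):
    p=ce+yx*y; print(p); go((*p,.08),-4.7)
E
```

```text
[-0.331  0.256 -1.799] 0.035207728890751654
[[ 0.428 -0.057  0.014]
 [ 0.514 -0.057  0.014]
 [ 0.511 -0.199  0.014]
 [ 0.415 -0.202  0.014]] [ 0.467 -0.129  0.014]
[ 0.467 -0.092]
pos [ 0.477 -0.043  0.119] t 6.4 shift now [-0.831  0.13   0.659] shift after turn [-0.837 -0.097  0.657] turn [-0.012  0.013 -1.793]
[ 0.464 -0.134]
pos [ 0.477 -0.043  0.119] t 6.4 shift now [-1.506  0.316  0.66 ] shift after turn [-1.537 -0.097  0.657] turn [-0.012  0.013 -1.793]
```

Call:
{"method": "drive_tool", "body": {
  "linear": [
    [0,0,0],
    [0,0,0],
    [-0.5,0,0],
    [-0.5,-0.1,0],
    [-0.53,0,0],
    [0,0,0.5],
    [0,0,0.5],
    [0,0,0.4],
    [0,0,0.15],
    [0,0,0]
  ],
  "dr": [
    [0,0,-0.9],
    [0,0,-0.9],
    [0,0,0],
    [0,0,0],
    [0,0,0],
    [0,0,0],
    [0,0,0],
    [0,0,0],
    [0,0,0],
    [0,0,0]
  ],
  "gripper": [1,1,1,1,1,1,1,1,1,1]
}}

```text
time_s: 7.65
tcp_pos: [0.4661, -0.1301, 0.0265]
ee_rot: [0.733, 0.68, -0.0, -0.0]
ft_force: [-0.4, -0.1, -0.8]
opening: 0.0355
finger_force: 42.6
```

```bash
python3 - <<'E'
from h import *
go((.4637,-.134,.021),-4.7)
shot('scene','s2')
cv2.imwrite('pics/s2c.png',cv2.resize(load('s2')['frame'][160:320,230:480],None,fx=3,fy=3)[:,:,::-1])
E
```

```text
pos [ 0.466 -0.13   0.027] t 7.65 shift now [-0.068 -0.035  0.092] shift after turn [-0.069 -0.035  0.092] turn [-0.003 -0.002  0.046]
```

View pics/s2c.png

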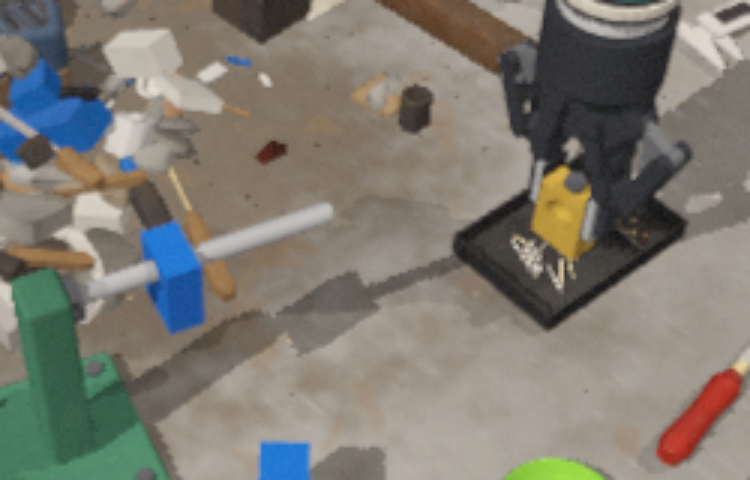

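The collar hangs over the large bay of the tray, just above its floor, and the spacer is still on the bar. I'll lower it a few mm and release.

Call:
{"method": "drive_tool", "body": {
  "linear": [
    [-0.07,-0.03,0.04],
    [0,0,0.04],
    [0,0,0],
    [0,0,0],
    [0,0,0],
    [0,0,0],
    [0,0,-0.2],
    [0,0,-0.4],
    [0,0,-0.5]
  ],
  "dr": [
    [0,0,0],
    [0,0,0],
    [0,0,0],
    [0,0,0],
    [0,0,0],
    [0,0,0],
    [0,0,0],
    [0,0,0],
    [0,0,0]
  ],
  "gripper": [1,1,1,0.2,-0.1,-0.2,-0.2,-0.2,-0.2]
}}

```text
time_s: 8.82
tcp_pos: [0.4634, -0.1345, 0.0889]
ee_rot: [0.733, 0.68, -0.0, -0.0]
ft_force: [0.2, 0.4, 0.2]
opening: 0.0508
finger_force: 0.0
```

```bash
python3 - <<'E'
from h import *
go((.540,.1335,.23),-19.9)
go((.540,.1335,.114),-19.9)
shot('top','t3');shot('scene','s3')
a=load('t3')['frame'][215:315,250:450];b=load('s3')['frame'][190:290,250:450]
cv2.imwrite('pics/z3.png',cv2.resize(np.vstack([b,a]),None,fx=3,fy=3)[:,:,::-1])
E
```

```text
pos [ 0.463 -0.134  0.089] t 8.825 shift now [ 4.55   0.933 -2.352] shift after turn [ 4.634 -0.32  -2.351] turn [-0.006  0.001  1.81 ]
pos [ 0.463 -0.134  0.089] t 8.825 shift now [ 4.55   0.935 -0.419] shift after turn [ 4.634 -0.32  -0.418] turn [-0.006  0.001  1.81 ]
```

View pics/z3.png

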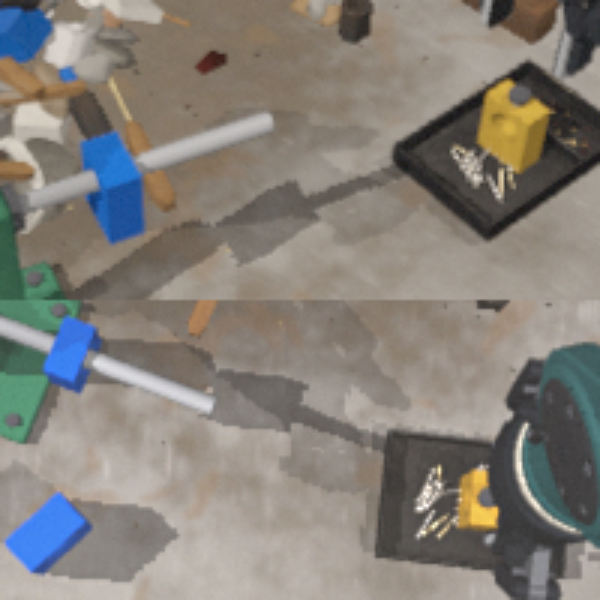

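The collar stands upright in the large bay and the spacer hasn't moved. Next I'll go over the spacer.

Call:
{"method": "drive_tool", "body": {
  "linear": [
    [0,0,-0.7],
    [0,0,-0.8],
    [0,0,-0.85],
    [0.5,0,0],
    [0.6,-0.1,0],
    [0.7,-0.1,0],
    [0.7,-0.1,0],
    [0.7,0,0],
    [0.7,0,0],
    [0.5,0,0],
    [0.2,0,0],
    [0,0,0]
  ],
  "dr": [
    [0,0,0.6],
    [0,0,0.6],
    [0,0,0.6],
    [0,0,0],
    [0,0,0],
    [0,0,0],
    [0,0,0],
    [0,0,0],
    [0,0,0],
    [0,0,0],
    [0,0,0],
    [0,0,0]
  ],
  "gripper": [-0.5,-1,-1,-1,-1,-1,-1,-1,-1,-1,-1,-1]
}}

```text
time_s: 10.42
tcp_pos: [0.5401, 0.1311, 0.2286]
ee_rot: [0.818, 0.575, -0.0, -0.0]
ft_force: [-0.3, -0.9, -1.1]
opening: 0.0856
finger_force: 0.0
```

```bash
python3 - <<'E'
from h import *
go((.540,.1345,.114),-19.9)
c=shot('wrist','w4'); h=cv2.cvtColor(c['frame'],cv2.COLOR_RGB2HSV)
m=cv2.inRange(h,(100,130,60),(125,255,255)); 
for q in cv2.findContours(m,0,2)[0]:
    if cv2.contourArea(q)>800: print(cv2.boundingRect(q),cv2.minAreaRect(q))
for dx in(-.01,.01):
  for X in(-.018,.018):
    y=np.array([.34,.94]);x=np.array([.94,-.34]);p=np.array([.5094,.0503])+y*(.090+dx)+x*X; print(dx,X,proj(c,(*p,.142)))
E
```

```text
pos [0.54  0.131 0.229] t 10.425 shift now [ 0.054 -0.02   1.91 ] shift after turn [ 0.052 -0.021  1.91 ] turn [-0.004  0.005  0.014]
(293, 197, 55, 44) ((320.0, 218.5), (43.0, 54.0), 90.0)
(172, 182, 73, 60) ((207.50625610351562, 209.62469482421875), (62.12980270385742, 47.76982498168945), 23.702646255493164)
(507, 163, 98, 71) ((555.1860961914062, 199.38687133789062), (49.55274200439453, 96.45697784423828), 70.01689147949219)
-0.01 -0.018 [293.678 244.469]
-0.01 0.018 [347.11 244.59]
0.01 -0.018 [293.003 215.843]
0.01 0.018 [347.774 215.966]
```

View pics/w4.png

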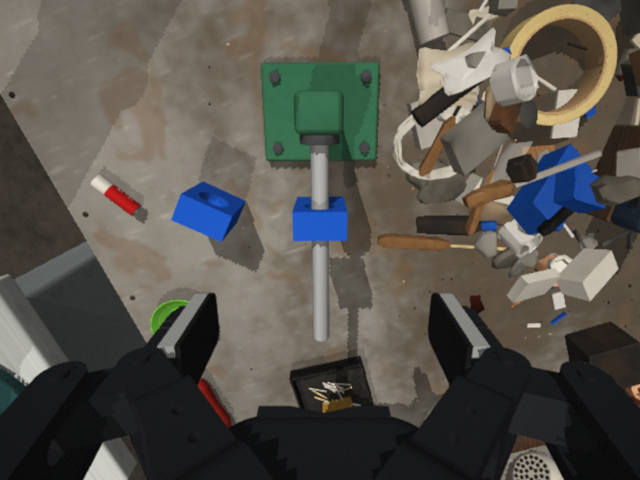

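The spacer is at (320,218), with its near edge at row 241 and expected at 244, so I'll shift 3 mm further along the bar.

Call:
{"method": "drive_tool", "body": {
  "linear": [
    [0.1,-0.02,0],
    [0,0,0.5],
    [0,0,0.5],
    [0,0,0.5],
    [0,0,0.4],
    [0,0,0],
    [0,0,0],
    [0,0,0],
    [0,0,0],
    [0,0,0],
    [0,0,0],
    [0,0,0]
  ],
  "dr": [
    [0,0,0],
    [0,0,0],
    [0,0,0],
    [0,0,0],
    [0,0,0],
    [0,0,0],
    [0,0,0],
    [0,0,0],
    [0,0,0],
    [0,0,0],
    [0,0,0],
    [0,0,0]
  ],
  "gripper": [-1,-1,-1,-1,-1,-1,0.3,1,1,1,1,1]
}}

```text
time_s: 11.98
tcp_pos: [0.5414, 0.1375, 0.1158]
ee_rot: [0.818, 0.575, 0.0, 0.0]
ft_force: [-2.1, 0.1, 6.1]
opening: 0.0354
finger_force: 43.4
```

Call:
{"method": "drive_tool", "body": {
  "linear": [
    [0,0,0],
    [0,0,-0.05],
    [0,0,-0.04],
    [-0.2,0,0],
    [-0.2,0,0],
    [0,0,0]
  ],
  "dr": [
    [0,0,0],
    [0,0,0],
    [0,0,0],
    [0,0,0],
    [0,0,0],
    [0,0,0]
  ],
  "gripper": [1,1,1,1,1,1]
}}

```text
time_s: 12.72
tcp_pos: [0.5323, 0.1123, 0.1199]
ee_rot: [0.819, 0.574, -0.001, 0.0]
ft_force: [-0.5, -0.2, -0.8]
opening: 0.0353
finger_force: 42.7
```

Call:
{"method": "drive_tool", "body": {
  "linear": [
    [-0.3,0,0],
    [-0.3,0,0],
    [-0.4,0,0],
    [-0.4,0,0],
    [-0.4,0,0],
    [-0.4,0,0],
    [-0.3,0,0],
    [0,0,0]
  ],
  "dr": [
    [0,0,0],
    [0,0,0],
    [0,0,0],
    [0,0,0],
    [0,0,0],
    [0,0,0],
    [0,0,0],
    [0,0,0]
  ],
  "gripper": [1,1,1,1,1,1,1,1]
}}

```text
time_s: 13.72
tcp_pos: [0.4813, -0.0285, 0.1202]
ee_rot: [0.819, 0.573, -0.001, 0.0]
ft_force: [0.6, 0.2, -0.7]
opening: 0.0351
finger_force: 42.7
```

```bash
python3 - <<'E'
from h import *
go((.467,-.092,.0265),-4.7); print(sense()['ft_force'],sense()['opening'])
E
```

```text
pos [ 0.481 -0.028  0.12 ] t 13.725 shift now [-1.075  0.139  1.562] shift after turn [-1.075 -0.151  1.561] turn [-0.006  0.007 -1.782]
[ 0.626  0.205 -0.736] 0.03514607558261945
```

Call:
{"method": "drive_tool", "body": {
  "linear": [
    [0,0,0],
    [0,0,0],
    [-0.4,-0.1,0],
    [-0.4,-0.05,0],
    [-0.28,0,0],
    [0,0,0.5],
    [0,0,0.5],
    [0,0,0.4],
    [0,0,0.16],
    [0,0,0]
  ],
  "dr": [
    [0,0,-0.9],
    [0,0,-0.9],
    [0,0,0],
    [0,0,0],
    [0,0,0],
    [0,0,0],
    [0,0,0],
    [0,0,0],
    [0,0,0],
    [0,0,0]
  ],
  "gripper": [1,1,1,1,1,1,1,1,1,1]
}}

```text
time_s: 14.98
tcp_pos: [0.4688, -0.0899, 0.0264]
ee_rot: [0.733, 0.68, -0.0, -0.0]
ft_force: [0.0, 0.2, -0.3]
opening: 0.0355
finger_force: 42.7
```

```bash
python3 - <<'E'
from h import *
go((.467,-.092,.021),-4.7); print(sense()['ft_force'],sense()['opening'])
shot('scene','s5')
cv2.imwrite('pics/s5c.png',cv2.resize(load('s5')['frame'][190:290,330:480],None,fx=4,fy=4)[:,:,::-1])
E
```

```text
pos [ 0.469 -0.09   0.026] t 14.975 shift now [-0.038 -0.027  0.091] shift after turn [-0.038 -0.027  0.091] turn [-0.002 -0.002  0.046]
[ 0.049  0.238 -0.328] 0.035450696644553706
```

View pics/s5c.png

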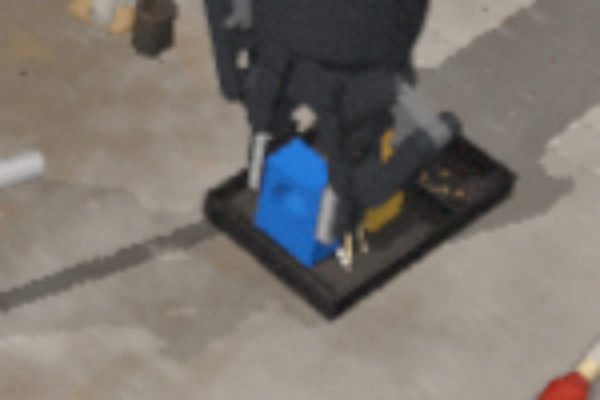

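The spacer is inside the bay near the +y wall, with the collar standing behind it. I'll lower, release and retreat.

Call:
{"method": "drive_tool", "body": {
  "linear": [
    [-0.04,-0.03,0.04],
    [0,0,0.04],
    [0,0,0],
    [0,0,0],
    [0,0,0],
    [0,0,0],
    [0,0,-0.2],
    [0,0,-0.5],
    [0,0,-0.9],
    [0,0,-0.9],
    [0,0,-0.5],
    [0,0,0]
  ],
  "dr": [
    [0,0,0],
    [0,0,0],
    [0,0,0],
    [0,0,0],
    [0,0,0],
    [0,0,0],
    [0,0,0],
    [0,0,0],
    [0,0,0],
    [0,0,0],
    [0,0,0],
    [0,0,0]
  ],
  "gripper": [1,1,1,0.2,-0.1,-0.2,-0.2,-0.2,-0.2,-0.2,-0.2,-0.2]
}}

```text
time_s: 16.52
tcp_pos: [0.468, -0.0928, 0.2048]
ee_rot: [0.734, 0.68, 0.002, 0.003]
ft_force: [0.4, -0.2, 0.1]
opening: 0.051
finger_force: 0.0
```

```bash
python3 - <<'E'
from h import *
print(sense()['tcp_pos'],sense()['ft_force'])
shot('scene','s6')
cv2.imwrite('pics/s6c.png',cv2.resize(load('s6')['frame'][180:290,330:480],None,fx=4,fy=4)[:,:,::-1])
E
```

```text
[ 0.468 -0.093  0.205] [ 0.424 -0.192  0.109]
```

View pics/s6c.png

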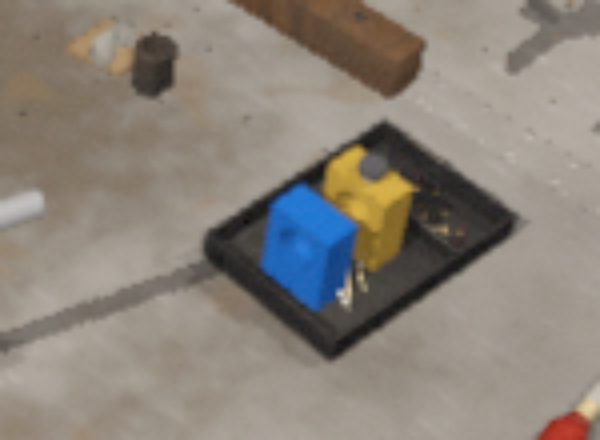

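Both blocks stand upright in the bay, and the gripper is clear of them.

```bash
python3 -c "
from cell import finish_job
print(finish_job())"
```

```text
the job is handed in; nothing more can be done
None
```

The brass collar and then the blue spacer were slid off the bar and now stand released in the black tray; I handed the job in at about 16.5 s, and no verdict was returned.

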